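Close the ultrasonic bath and hang up the ear defenders

ROBOT

A 6-joint arm with a two-finger parallel gripper is mounted at the origin on the work surface. World frame = base frame: x ahead of the robot, y to its left, z up, the work surface at z = 0. Lengths are in m, angles in degrees, forces in N, time in s.
With the tool pointing down it reaches from about 0.375 to 0.9 m from the base axis. Payload 3.1 kg.
Tool frame: the origin (TCP) lies at the very end of the fingers, on their centre line; the grasp point (between the pads) lies 19 mm behind it; z points along the fingers, y is the line along which they close (so a half turn about z gives the same grasp; the last joint's range is limited). The gripper opens to 87 mm and grips with 3 to 60 N. Pads are 19 mm wide; open, the fingers measure 117 mm over their backs; the gripper's body (75 mm by 190 mm) begins 51 mm behind the grasp point.
Start: joints at [-83.165, 30.224, 82.088, -0, 67.689, -10.227], TCP at [0.183, -0.597, 0.223] pointing down, gripper open.
Joint ranges: [-176.69, 176.69], [-43.24, 126.21], [12.49, 139.97], [-82, 262], [0, 151.66], [-163.58, 163.58]. Speed limits (degrees/s): [159.86, 159.86, 180, 180, 180, 180].

INTERFACE

Orientations are given as a 3x3 rotation matrix whose columns are the frame's x, y, z axes.
In Python, from rig import bot gives the robot as it stands.
- The arm moves only by the tool move_arm, never from a script. Its argument "increments" is a list of rows, each an object with "xyz": the shift along the tool's x, y, z in mm, a list of three; "roll": the turn about the tool's z in rad; "grip": the opening in per cent of the stroke, from 0 (shut) to 100 (fully open). A call has 1 to 5 rows; each row shifts and turns the commanded pose from where the row before left it, along the tool's axes as they then stand; what a row does not reach is not made up. A row lasts 1/12 s, in which the tool goes at most 41.7 mm and 7.16 degrees, less where a joint would pass 70% of its speed; a pose out of reach is approached as far as the arm can. A call is refused whole if a number of a shift passes 41.7 or a number of a turn 0.125, either way. A call with a gripper value outside its range is refused whole. The fingers move at their own pace and stop on an object; the grip force is fixed at half the most. Time passes only in rows, so rows that do not move let the fingers close. It gives the time, the measured TCP pose, the force, the opening and the grip force at its end, in the units of the state.
- bot.read_state(): the state, without advancing time (a new reading comes with each control period).
- bot.capture(name): name is "scene" or "top" or "wrist"; returns (picture, depth): 384x512x3 uint8, red, green, blue; 384x512 float32, m along the optical axis (not along the pixel's ray), 0 where there is no reading.
- bot.camera_model(name): a dict with "intrinsics" (3x3 intrinsics, pixels), "rvec" (rotation vector, rad) and "tvec" (3), from world to camera coordinates, as OpenCV has them; the wrist camera has in their place "tool_from_camera" (4x4, takes a point from camera to tool coordinates, whose origin is the TCP and whose axes are the flange's). Camera axes: x right, y down, z forward; pixel columns grow to the right and rows downward; lengths in m; the calibration is good to about 2 mm. A picture is of the moment at which its call begins: read the wrist's pose just before it. camera_model takes no time and is no camera call.
- bot.hand_in(): hands the job in; it is judged then, once.
Trained networks look in the newest picture that a camera, given by its name, has taken for a name from the list of things; names that differ only in an ending like _2 or _b are one class to them, and where a whole thing is asked for, a point or a joint stands for the part that bears it (a point fixed in the world has none). Each returns a list of dicts, best first, with "conf" (0 to 1); they miss things now and then, are a little off and sometimes report something else, mostly with a low value. They report only what shows in the picture. A call takes as long as a camera call.
- bot.spot_in(label, camera): "at" ([x, y, z] in m, in the coordinates of the camera as it stood for that picture, good to about 4 mm: the middle of the surface that is visible of it).
- bot.trace(label, camera): "mask" (384x512 bool, what is visible of it).
The state is a dict: "time_s": time; "joint_positions": joint angles; "qvel": joint speeds; "tau": joint torques, N m; "position": TCP position; "tcp_rot": TCP orientation; "force": force on the tool from outside, world axes, zero at the start; "moment": the same for the moment, N m; "opening": opening from 0.0 (shut) to 1.0 (fully open); "grasp_force": force on a finger pad.
Only numpy, scipy, OpenCV 4.12 (cv2) and the standard library are available. Lean on these libraries where they do the work, as an engineer would, in place of code of your own. Each camera call takes 0.05 s, during which the arm holds its last target. There are 200 camera calls.

TASK

The ultrasonic bath has finished. First put its lid on, fully seated in the mouth of the bath, then hang the ear defenders that stand on the bench over the horizontal rail, astride it with one cup on each side, beside the pair that already hangs there. Leave that other pair hanging where it is and do not shove or knock over the other things on the bench.

Things in the scene. Friction and masses are not known exactly. Their poses are not given: they have to be found in the camera images.
- muffs: Ear defenders to hang, standing on the bench: rigid inverted U 132 wide (own x, cup to cup), 64 deep (y), 145 mm tall, about 0.22 kg. On top a padded crown block 50 (x) by 32 (y) by 22 mm high, gripped from above across y; sloping bands run from its ends to two cups 74 mm high. Origin midway between the cups at their flat bottoms, z up. Same after a half turn about z.
- muffs_saddle (a point): Centre of the crown block's flat underside on the pair to be hung, 123 mm above its origin: it rests on the rail when hung. The space below it, between the cups (inner faces at own x = -32 and +32 mm), is open along own y.
- muffs_hung: A second pair, identical to muffs with the same origin and axes, already hanging on the rail's own +y half, cups 17 mm above the bench. To be left there.
- muffs_hung_saddle (a point): Centre of the underside of the crown of the pair already hanging.
- rail: Fixed steel rail stand: straight round bar, 16 mm diameter, 300 mm long, along its own y, top 140 mm above the bench, on a 16 mm post at each end (y = -150, +150 mm), each on a foot 160 (x) by 34 by 12 mm high. Origin on the bench below the bar's middle. The half towards own -y is free; the other pair hangs at y +60 to +80 mm.
- rail_top (a point): Top of the bar at its middle, 140 mm above the bench; axes as rail (y along the bar, x across it).
- bath: Fixed, empty ultrasonic bath: box 116 (x) by 180 (y) by 150 mm high, white, with steel-lined mouth 96 by 160 mm open at the top, 98 mm deep, walls 10 mm. Origin: centre of its underside on the bench; long side along its own y.
- bath_mouth (a point): Centre of the mouth of the bath, level with its rim, 150 mm above the bench; axes as bath.
- lid: Loose steel lid, about 0.3 kg: plate 116 (x) by 180 (y) by 6 mm; below it a 10 mm deep lip, 90 by 154 mm outside, 3 mm play per side in the mouth; on top a black grip bar 18 (x) by 80 (y) by 28 mm high, top 44 mm above the origin. Origin: lid's centre at the lip's lower edge, on which it stands; 10 mm below the rim when fully seated. Same after a half turn.
- beaker: Glass beaker, 52 mm diameter, 70 mm high, loose; origin under its centre. To be left alone.
- bottle: Amber bottle, 70 mm diameter, 160 mm high, loose; origin under its centre. To be left alone.
- washer: White plastic bottle, 66 mm diameter, 170 mm high, loose; origin under its centre. To be left alone.
- tipbox: Pipette tip box, 87 (x) by 127 (y) by 67 mm high, loose; origin under its centre. To be left alone.

How it is judged (in metres and radians):
On the way, in this order (a step that is already met when the one before it is completed fails the run):
1. the lid is seated in the mouth of the bath and let go (horizontal distance between lid and bath_mouth below 0.008 m and z of lid in the frame of bath_mouth between -0.014 and -0.006 m and angle between the y axis of lid and the y axis of bath, either way round below 0.1 rad and angle between lid's own z axis and vertical below 0.06 rad and contact force between the fingers and lid below 0.05 N), for 0.2 s.
2. the ear defenders hang astride the rail, let go (x of muffs_saddle in the frame of rail_top between -0.022 and 0.022 m and z of muffs_saddle in the frame of rail_top between -0.008 and 0.01 m and y of muffs_saddle in the frame of rail_top between -0.135 and 0.135 m and angle between the x axis of muffs and the x axis of rail, either way round below 0.5 rad and angle between muffs's own z axis and vertical below 0.35 rad and contact force between the fingers and muffs below 0.05 N), for 0.2 s.
At the end, for the whole second after the job is handed in: Lid seated: lip 6 to 14 mm into the mouth, centred within 8 mm, square within 0.1 rad, level within 0.06. Both pairs hang astride the bar: saddle within 22 mm across and about 10 mm in height of its top, within 135 mm of its middle, square within 0.5 rad, leaning under 0.35; still, released (all of step 1 and all of step 2 and x of muffs_hung_saddle in the frame of rail_top between -0.022 and 0.022 m and z of muffs_hung_saddle in the frame of rail_top between -0.008 and 0.01 m and y of muffs_hung_saddle in the frame of rail_top between -0.135 and 0.135 m and angle between the x axis of muffs_hung and the x axis of rail, either way round below 0.5 rad and angle between muffs_hung's own z axis and vertical below 0.35 rad and linear speed of each of muffs, muffs_hung below 0.03 m/s and angular speed of each of muffs, muffs_hung below 0.4 rad/s and contact force between muffs and rail above 0.5 N); the robot touches nothing.
It fails at once if the pair already hanging is shifted by more than 40 mm or knocked off (distance of muffs_hung_saddle from where it was at the start of the episode above 0.04 m).
It fails at once if a beaker, bottle or tip box is pushed more than 40 mm or knocked over (distance of any of beaker, bottle, washer, tipbox from where it was at the start of the episode above 0.04 m or angle between any of beaker, bottle, washer, tipbox's own z axis and vertical above 0.6 rad).
It also fails if it takes over 59 s, if anything falls off the work surface, if the arm or the gripper's body presses on something with over 40 N, if the wrist force passes 120 N, or if a joint passes its speed limit or range.

## Working session

There is one attempt and no reset: what is moved stays moved. The work goes in short steps, Python scripts to look and compute and a tool call to move; the robot and the scene stay as the last step left them, time stands still between calls to the robot, and variables do not carry over. Pictures are saved under pics/ and viewed, at most 10 in all, crops included, and the job is handed in when it is done.

Besides the shell and the picture viewer there is one more tool, called after "Request:" by a JSON object that holds its "name" and its "arguments". move_arm: Moves the arm, as the interface text tells. Its arguments: {"type":"object","properties":{"increments":{"type":"array"}},"required":["increments"]}

```bash
mkdir -p pics
cat > h.py <<'E'
import numpy as np,cv2
from rig import bot
def pose(cam,st=None):
    m=bot.camera_model(cam)
    K=np.array(m["intrinsics"])
    if cam=="wrist":
        T=np.eye(4);T[:3,:3]=st["tcp_rot"];T[:3,3]=st["position"]
        return K,T@np.array(m["tool_from_camera"])
    R=cv2.Rodrigues(np.array(m["rvec"],float))[0];T=np.eye(4)
    T[:3,:3]=R.T;T[:3,3]=-R.T@np.array(m["tvec"],float).ravel()
    return K,T
def cloud(cam,d,st=None):
    K,T=pose(cam,st);v,u=np.indices(d.shape)
    P=np.stack([(u-K[0,2])/K[0,0]*d,(v-K[1,2])/K[1,1]*d,d],-1)
    return P@T[:3,:3].T+T[:3,3]
def snap(cam):
    st=bot.read_state();rgb,d=bot.capture(cam);return st,rgb,d,cloud(cam,d,st)
E
python3 - <<'E'
from h import *
ims=[]
for c in("scene","top"):
    st,rgb,d,P=snap(c);cv2.imwrite(f"pics/{c}0.png",rgb[:,:,::-1]);np.savez(f"{c}0",rgb=rgb,P=P,d=d)
    T=pose(c,st)[1];print(c,T.round(3).tolist())
    for n in["muffs","muffs_hung","rail","bath","lid","beaker","bottle","washer","tipbox"]:
        for r in bot.spot_in(n,c)[:2]: print(n,round(r["conf"],2),(T[:3,:3]@r["at"]+T[:3,3]).round(3))
st=bot.read_state();print(st["time_s"],np.round(st["tcp_rot"],3).tolist(),st["position"])
print(bot.camera_model("wrist"))
E
```

```text
scene [[-0.798, 0.326, -0.508, 1.349], [0.603, 0.457, -0.654, 1.004], [0.019, -0.828, -0.561, 0.968], [0.0, 0.0, 0.0, 1.0]]
muffs 0.67 [0.43  0.143 0.068]
muffs 0.3 [0.68  0.265 0.089]
muffs_hung 0.73 [0.682 0.265 0.089]
rail 0.7 [0.649 0.281 0.013]
bath 0.61 [ 0.629 -0.115  0.102]
lid 0.97 [ 0.443 -0.166  0.02 ]
lid 0.66 [0.647 0.285 0.013]
beaker 0.69 [0.506 0.017 0.052]
bottle 0.87 [0.82  0.031 0.084]
washer 0.9 [ 0.389 -0.467  0.083]
tipbox 0.67 [0.402 0.469 0.067]
tipbox 0.36 [ 0.441 -0.168  0.018]
top [[0.026, -0.997, 0.073, 0.48], [-1.0, -0.024, 0.016, -0.009], [-0.014, -0.074, -0.997, 1.367], [0.0, 0.0, 0.0, 1.0]]
muffs 0.55 [0.425 0.113 0.115]
muffs_hung 0.63 [0.651 0.252 0.127]
rail 0.6 [0.643 0.251 0.129]
rail 0.59 [0.641 0.158 0.012]
bath 0.85 [ 0.622 -0.175  0.059]
lid 0.76 [ 0.436 -0.191  0.019]
beaker 0.45 [0.502 0.01  0.016]
washer 0.7 [ 0.384 -0.465  0.112]
washer 0.59 [0.652 0.251 0.125]
tipbox 0.62 [0.387 0.442 0.072]
1.0 [[0.956, 0.293, 0.0], [0.293, -0.956, -0.0], [0.0, 0.0, -1.0]] [ 0.18339811 -0.59748873  0.22257351]
{'intrinsics': array([[278.69529447,   0.        , 257.26040655],
       [  0.        , 278.69529447, 199.43169661],
       [  0.        ,   0.        ,   1.        ]]), 'tool_from_camera': array([[-8.85558216e-04, -9.69329974e-01, -2.45761303e-01,
         6.67765927e-02],
       [ 9.99997278e-01, -3.27921521e-04, -2.30993098e-03,
         6.12247195e-04],
       [ 2.15849491e-03, -2.45762680e-01,  9.69327626e-01,
        -1.62899205e-01],
       [ 0.00000000e+00,  0.00000000e+00,  0.00000000e+00,
         1.00000000e+00]])}
```

View pics/scene0.png

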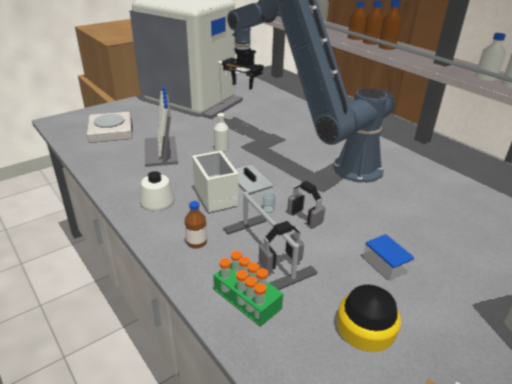

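View pics/top0.png

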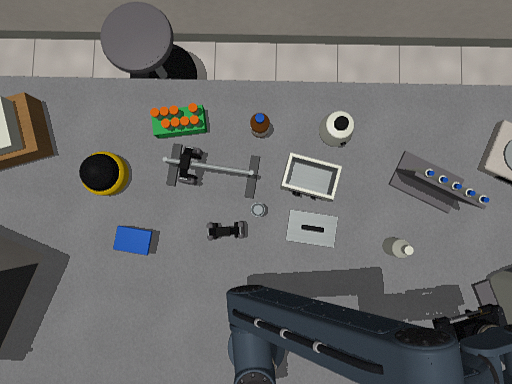

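The scene view shows the bath (215,180), lid (253,180), standing muffs (307,203) and the rail with the hung pair (280,245). In the top view, the lid is at (312,228), the bath mouth at (312,176), the muffs at (227,230), the bar runs from (165,160) to (253,172), and the beaker is at (259,210). Next I get oriented poses from the clouds.

```bash
cat >> h.py <<'E'
def fit(P,c,r,z0,z1,grow=0):
    """minAreaRect of world points within r of c and z0<z<z1: centre, long-axis yaw, (long,short), median z, n"""
    m=(np.hypot(P[...,0]-c[0],P[...,1]-c[1])<r)&(P[...,2]>z0)&(P[...,2]<z1)
    m=cv2.morphologyEx(m.astype(np.uint8),cv2.MORPH_OPEN,np.ones((2,2),np.uint8)) if grow else m.astype(np.uint8)
    Q=P[m>0]
    if len(Q)<5: return None
    (x,y),(w,h),a=cv2.minAreaRect((Q[:,:2]*1000).astype(np.float32))
    if w<h: w,h,a=h,w,a+90
    a=(a+90)%180-90
    return np.round([x,y,a,w,h,np.median(Q[:,2])*1000,len(Q)],1)
E
python3 - <<'E'
from h import *
for c in("top","scene"):
    P=np.load(c+"0.npz")["P"]
    print(c)
    print("lid plate",fit(P,(.44,-.19),.14,.008,.03,1)," grip",fit(P,(.44,-.19),.12,.035,.06))
    print("bath rim",fit(P,(.625,-.175),.14,.135,.165,1))
    print("muff crown",fit(P,(.43,.12),.1,.134,.16),"all",fit(P,(.43,.12),.12,.02,.16,1))
    print("rail bar",fit(P,(.65,.15),.22,.125,.15)," hung crown",fit(P,(.66,.26),.08,.152,.18))
    print("beaker",fit(P,(.503,.015),.05,.03,.1),"bottle",fit(P,(.80,.03),.07,.1,.2))
E
```

```text
top
lid plate [ 438.6 -148.8   82.8  287.   116.7   16.9 1418. ]  grip [ 487.1 -200.    -6.4  119.9   77.4   43.6  113. ]
bath rim [ 572.6 -158.8   83.1  274.3  219.5  149.5  612. ]
muff crown [421.8 117.  -88.7  61.1  30.4 145.2 157. ] all [428.4  86.8 -69.  216.9  93.4 111.2 517. ]
rail bar [604.7 106.8 -65.8 367.6 313.6 139.3 543. ]  hung crown [653.8 256.3  -8.2  61.   31.7 162.3 157. ]
beaker [499.6   6.4 -88.5  46.6  46.5  67.7  73. ] bottle [808.8   8.5   1.7  64.8  63.9 118.5 277. ]
scene
lid plate [ 827.2  395.    54.6 1597.6  144.7   16.7  535. ]  grip [ 490.1 -192.6   -2.5  126.2   78.    43.8   67. ]
bath rim [ 913.8  251.1   54.3 1731.2  172.4  145.9  518. ]
muff crown [422.2 127.4 -86.4  62.3  36.6 143.9 115. ] all [ 842.6  456.1   41.1 1483.8  195.    63.5  869. ]
rail bar [605.3 111.  -64.6 362.7 317.9 138.3 615. ]  hung crown [655.6 259.1 -12.7  55.   33.5 161.4 156. ]
beaker [499.    8.6  73.8  55.5  49.6  57.9 197. ] bottle [814.1  16.8 -39.3  63.5  50.9 121.3 335. ]
```

```bash
cat >> h.py <<'E'
def plan(p,yaw,st=None,step=40):
    """rows (tool axes, tool down) from the measured pose to TCP p (m), tool-x yaw (deg)"""
    st=st or bot.read_state();R=np.array(st["tcp_rot"])
    y0=np.degrees(np.arctan2(R[1,0],R[0,0]));dy=(yaw-y0+180)%360-180
    d=(np.array(p)-st["position"])*1000
    n=int(max(np.ceil(np.linalg.norm(d)/step),np.ceil(abs(dy)/6.8),1));s=d/n;rows=[]
    for i in range(n):
        a=np.radians(y0+dy*i/n);ca,sa=np.cos(a),np.sin(a)
        rows.append([round(ca*s[0]+sa*s[1],1),round(sa*s[0]-ca*s[1],1),round(-s[2],1),round(-np.radians(dy/n),4)])
    print("t",round(st["time_s"],2),"pos",np.round(st["position"],4),"yaw",round(y0,2),"n",n)
    for r in rows: print(r)
E
python3 -c "
from h import *
plan((.48,-.13,.35),83)"
```

```text
t 1.0 pos [ 0.1834 -0.5975  0.2226] yaw 17.06 n 15
[np.float64(28.0), np.float64(-24.0), np.float64(-8.5), np.float64(-0.0767)]
[np.float64(29.8), np.float64(-21.8), np.float64(-8.5), np.float64(-0.0767)]
[np.float64(31.4), np.float64(-19.4), np.float64(-8.5), np.float64(-0.0767)]
[np.float64(32.8), np.float64(-17.0), np.float64(-8.5), np.float64(-0.0767)]
[np.float64(34.0), np.float64(-14.4), np.float64(-8.5), np.float64(-0.0767)]
[np.float64(35.0), np.float64(-11.8), np.float64(-8.5), np.float64(-0.0767)]
[np.float64(35.8), np.float64(-9.0), np.float64(-8.5), np.float64(-0.0767)]
[np.float64(36.4), np.float64(-6.3), np.float64(-8.5), np.float64(-0.0767)]
[np.float64(36.7), np.float64(-3.5), np.float64(-8.5), np.float64(-0.0767)]
[np.float64(36.9), np.float64(-0.6), np.float64(-8.5), np.float64(-0.0767)]
[np.float64(36.8), np.float64(2.2), np.float64(-8.5), np.float64(-0.0767)]
[np.float64(36.6), np.float64(5.0), np.float64(-8.5), np.float64(-0.0767)]
[np.float64(36.1), np.float64(7.8), np.float64(-8.5), np.float64(-0.0767)]
[np.float64(35.4), np.float64(10.5), np.float64(-8.5), np.float64(-0.0767)]
[np.float64(34.5), np.float64(13.2), np.float64(-8.5), np.float64(-0.0767)]
```

Request:
{"name": "move_arm", "arguments": {"increments": [{"xyz":[28,-24,-12],"roll":-0.077,"grip":100},{"xyz":[30,-22,-12],"roll":-0.077,"grip":100},{"xyz":[31,-19,-12],"roll":-0.077,"grip":100},{"xyz":[33,-17,-12],"roll":-0.077,"grip":100},{"xyz":[34,-14,-12],"roll":-0.077,"grip":100}]}}

```text
time_s: 1.42
position: [0.283, -0.4405, 0.2831]
tcp_rot: [[0.774, 0.633, 0.0], [0.633, -0.774, 0.0], [0.0, -0.0, -1.0]]
force: [0.9, -0.5, 0.3]
opening: 0.998
grasp_force: 0.0
```

Request:
{"name": "move_arm", "arguments": {"increments": [{"xyz":[35,-12,-10],"roll":-0.077,"grip":100},{"xyz":[36,-9,-10],"roll":-0.077,"grip":100},{"xyz":[36,-6,-10],"roll":-0.077,"grip":100},{"xyz":[37,-4,-10],"roll":-0.077,"grip":100},{"xyz":[37,-1,-10],"roll":-0.077,"grip":100}]}}

```text
time_s: 1.83
position: [0.3811, -0.2836, 0.3333]
tcp_rot: [[0.479, 0.878, 0.0], [0.878, -0.479, -0.0], [-0.0, 0.001, -1.0]]
force: [-0.0, -0.9, -0.1]
opening: 1.003
grasp_force: 0.0
```

Request:
{"name": "move_arm", "arguments": {"increments": [{"xyz":[37,2,-5],"roll":-0.077,"grip":100},{"xyz":[37,5,-5],"roll":-0.077,"grip":100},{"xyz":[36,8,-5],"roll":-0.077,"grip":100},{"xyz":[35,10,-3],"roll":-0.077,"grip":100},{"xyz":[34,13,0],"roll":-0.077,"grip":100}]}}

```text
time_s: 2.25
position: [0.4792, -0.1277, 0.3517]
tcp_rot: [[0.114, 0.993, 0.002], [0.994, -0.114, -0.001], [-0.001, 0.002, -1.0]]
force: [0.6, -0.4, 1.3]
opening: 1.0
grasp_force: 0.0
```

Request:
{"name": "move_arm", "arguments": {"increments": [{"xyz":[0,0,0],"roll":0,"grip":100},{"xyz":[0,0,0],"roll":0,"grip":100}]}}

```text
time_s: 2.42
position: [0.4786, -0.1277, 0.3506]
tcp_rot: [[0.114, 0.993, -0.0], [0.993, -0.114, -0.0], [-0.0, 0.0, -1.0]]
force: [-0.0, -1.1, -0.2]
opening: 1.0
grasp_force: 0.0
```

Run:
```python
from h import *
st,rgb,d,P=snap("wrist");cv2.imwrite("pics/w1.png",rgb[:,:,::-1]);np.savez("w1",rgb=rgb,P=P,d=d)
print(st["time_s"],st["position"],np.round(st["tcp_rot"],3).tolist())
from numpy import hypot
K,T=pose("wrist",st)
for n in["lid","bath","muffs","rail"]:
    for r in bot.trace(n,"wrist")[:1]:
        m=r["mask"];np.save("m_"+n,m);Q=P[m];print(n,r["conf"],m.sum(),np.median(Q,0).round(3),np.percentile(Q[:,2],[5,50,95]).round(3))
```

```text
2.4167 [ 0.47861157 -0.12769341  0.3506406 ] [[0.114, 0.993, -0.0], [0.993, -0.114, -0.0], [-0.0, 0.0, -1.0]]
lid 0.77 5460 [ 0.44  -0.18   0.017] [0.015 0.017 0.044]
bath 0.86 11426 [ 0.638 -0.16   0.096] [0.052 0.096 0.151]
muffs 0.59 2034 [0.428 0.067 0.075] [0.029 0.075 0.134]
rail 0.6 2820 [0.622 0.03  0.013] [0.011 0.013 0.141]
```

View pics/w1.png

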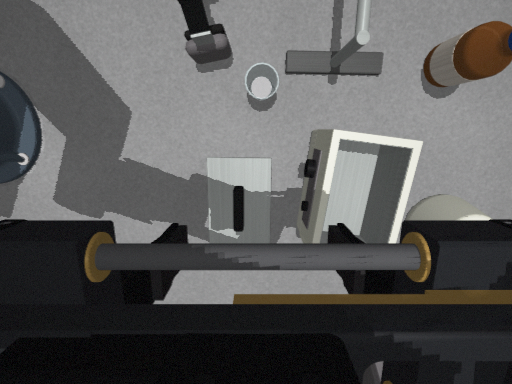

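The wrist view shows the lid (238,195) with its grip bar at (238,208). The bath mouth is at (370,185), partly hidden by the gripper body. I back off along tool −x to see both whole.

Request:
{"name": "move_arm", "arguments": {"increments": [{"xyz":[-40,5,0],"roll":0,"grip":100},{"xyz":[-40,5,0],"roll":0,"grip":100},{"xyz":[-40,5,0],"roll":0,"grip":100},{"xyz":[0,0,0],"roll":0,"grip":100},{"xyz":[0,0,0],"roll":0,"grip":100}]}}

```text
time_s: 3.08
position: [0.478, -0.2534, 0.35]
tcp_rot: [[0.124, 0.992, -0.001], [0.992, -0.124, 0.0], [0.0, -0.001, -1.0]]
force: [1.0, 0.1, -1.0]
opening: 1.0
grasp_force: 0.0
```

```bash
cat >> h.py <<'E'
def rect(P,mask,z0,z1,k=3):
    """as fit, for the largest connected patch of mask with z0<z<z1"""
    m=(mask&(P[...,2]>z0)&(P[...,2]<z1)).astype(np.uint8)
    n,l,s,_=cv2.connectedComponentsWithStats(m)
    if n<2: return None
    m=l==1+np.argmax(s[1:,4]);Q=P[m]
    (x,y),(w,h),a=cv2.minAreaRect((Q[:,:2]*1000).astype(np.float32))
    if w<h: w,h,a=h,w,a+90
    return np.round([x,y,a%180,w,h,np.median(Q[:,2])*1000,len(Q)],1)
E
python3 - <<'E'
from h import *
st,rgb,d,P=snap("wrist");cv2.imwrite("pics/w2.png",rgb[:,:,::-1]);np.savez("w2",rgb=rgb,P=P,d=d)
a=np.ones(d.shape,bool)
for n,rs in dict(lid=[(.01,.025),(.038,.055)],bath=[(.14,.16)]).items():
    for r in bot.trace(n,"wrist")[:1]:
        m=cv2.dilate(r["mask"].astype(np.uint8),np.ones((9,9)))>0
        for z in rs: print(n,r["conf"],z,rect(P,m,*z))
D=np.load("w1.npz");P1=D["P"]
m=np.load("m_lid.npy");print("w1 grip",rect(P1,m,.038,.055),"rail bar",rect(P1,np.load("m_rail.npy"),.125,.155))
E
```

```text
lid 0.82 (0.01, 0.025) [ 436.8 -194.1   82.7  178.8  116.    16.7 6462. ]
lid 0.82 (0.038, 0.055) [ 436.8 -194.5   82.7   77.2   18.1   44.3  534. ]
bath 0.87 (0.14, 0.16) [ 616.8 -173.3   76.2  180.8  117.   150.4 5270. ]
w1 grip [ 436.5 -195.    82.7   79.5   17.6   44.1  444. ] rail bar [626.6  46.9  82.   48.7  15.9 140.  619. ]
```

View pics/w2.png

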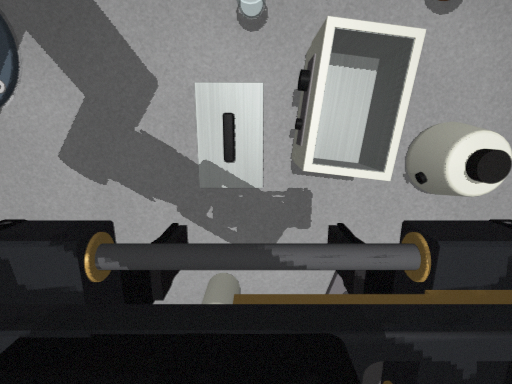

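The lid is whole at (229,135), the bath mouth is at (360,100), and a white jar stands to the bath's right at (460,160). Fits agree across views: lid (436.7, −194.4) yaw 82.7°, bath (616.8, −173.3) yaw 76.2°.

```bash
python3 -c "
from h import *
plan((.4367,-.1944,.13),82.7)
P=np.load('w2.npz')['P'];m=(P[...,0]>.7)&(P[...,2]>.05);Q=P[m];print(Q[:,2].max(),Q[Q[:,2]>.07].min(0))"
```

```text
t 3.23 pos [ 0.4782 -0.2499  0.3504] yaw 83.19 n 6
[np.float64(8.4), np.float64(-8.0), np.float64(36.7), np.float64(0.0014)]
[np.float64(8.3), np.float64(-8.0), np.float64(36.7), np.float64(0.0014)]
[np.float64(8.3), np.float64(-8.0), np.float64(36.7), np.float64(0.0014)]
[np.float64(8.3), np.float64(-8.0), np.float64(36.7), np.float64(0.0014)]
[np.float64(8.3), np.float64(-8.0), np.float64(36.7), np.float64(0.0014)]
[np.float64(8.3), np.float64(-8.0), np.float64(36.7), np.float64(0.0014)]
0.12536062764342787 [ 0.75378822 -0.33337357  0.07002254]
```

Request:
{"name": "move_arm", "arguments": {"increments": [{"xyz":[10,-9.6,40],"roll":0.0085,"grip":60},{"xyz":[10,-9.6,40],"roll":0,"grip":60},{"xyz":[10,-9.6,40],"roll":0,"grip":60},{"xyz":[10,-9.6,40],"roll":0,"grip":60},{"xyz":[10,-9.6,40],"roll":0,"grip":60}]}}

```text
time_s: 3.65
position: [0.4378, -0.1938, 0.1531]
tcp_rot: [[0.125, 0.992, 0.002], [0.992, -0.125, -0.001], [-0.001, 0.002, -1.0]]
force: [1.0, 0.3, -0.4]
opening: 0.706
grasp_force: 0.0
```

Request:
{"name": "move_arm", "arguments": {"increments": [{"xyz":[0,0,30],"roll":0,"grip":60},{"xyz":[0,0,0],"roll":0,"grip":60},{"xyz":[0,0,0],"roll":0,"grip":60}]}}

```text
time_s: 3.9
position: [0.4378, -0.1943, 0.1233]
tcp_rot: [[0.125, 0.992, -0.002], [0.992, -0.125, 0.002], [0.001, -0.002, -1.0]]
force: [0.9, -0.4, 1.4]
opening: 0.604
grasp_force: 0.0
```

```bash
python3 -c "
from h import *
plan((.4367,-.1944,.02),82.7)"
```

```text
t 3.9 pos [ 0.4378 -0.1943  0.1233] yaw 82.83 n 3
[np.float64(-0.1), np.float64(-0.3), np.float64(34.4), np.float64(0.0008)]
[np.float64(-0.1), np.float64(-0.3), np.float64(34.4), np.float64(0.0008)]
[np.float64(-0.1), np.float64(-0.3), np.float64(34.4), np.float64(0.0008)]
```

Request:
{"name": "move_arm", "arguments": {"increments": [{"xyz":[0,-1,38],"roll":0,"grip":60},{"xyz":[0,0,38],"roll":0,"grip":60},{"xyz":[0,0,18],"roll":0,"grip":60},{"xyz":[0,0,8],"roll":0,"grip":60},{"xyz":[0,0,0],"roll":0,"grip":60}]}}

```text
time_s: 4.32
position: [0.4384, -0.1962, 0.0221]
tcp_rot: [[0.126, 0.992, 0.001], [0.992, -0.126, -0.001], [-0.001, 0.001, -1.0]]
force: [0.4, 0.8, -0.3]
opening: 0.599
grasp_force: 0.0
```

Request:
{"name": "move_arm", "arguments": {"increments": [{"xyz":[0,0,0],"roll":0,"grip":0},{"xyz":[0,0,0],"roll":0,"grip":0},{"xyz":[0,0,0],"roll":0,"grip":0},{"xyz":[0,0,0],"roll":0,"grip":0},{"xyz":[0,0,0],"roll":0,"grip":0}]}}

```text
time_s: 4.73
position: [0.4377, -0.1957, 0.0227]
tcp_rot: [[0.126, 0.992, 0.002], [0.992, -0.126, -0.001], [-0.001, 0.002, -1.0]]
force: [-0.6, 0.3, 0.3]
opening: 0.306
grasp_force: 0.0
```

Request:
{"name": "move_arm", "arguments": {"increments": [{"xyz":[0,0,0],"roll":0,"grip":0},{"xyz":[0,0,-10],"roll":0,"grip":0},{"xyz":[0,0,-20],"roll":0,"grip":0},{"xyz":[0,0,-35],"roll":0,"grip":0},{"xyz":[0,0,-40],"roll":0,"grip":0}]}}

```text
time_s: 5.15
position: [0.4354, -0.1941, 0.1266]
tcp_rot: [[0.126, 0.992, -0.005], [0.992, -0.126, 0.004], [0.003, -0.005, -1.0]]
force: [0.1, 0.0, -2.8]
opening: 0.204
grasp_force: 30.0
```

Request:
{"name": "move_arm", "arguments": {"increments": [{"xyz":[0,0,-40],"roll":0,"grip":0},{"xyz":[0,0,-36],"roll":0,"grip":0},{"xyz":[0,0,0],"roll":0,"grip":0},{"xyz":[0,0,0],"roll":0,"grip":0}]}}

```text
time_s: 5.48
position: [0.438, -0.1959, 0.205]
tcp_rot: [[0.126, 0.992, 0.004], [0.992, -0.126, -0.003], [-0.003, 0.005, -1.0]]
force: [-0.5, -0.4, -3.9]
opening: 0.207
grasp_force: 30.0
```

```bash
python3 -c "
from h import *
plan((.6168,-.1733,.20),76.2)
s=bot.read_state();print(s['force'],s['opening'],s['grasp_force'],s['moment'])"
```

```text
t 5.48 pos [ 0.438  -0.1959  0.205 ] yaw 82.76 n 5
[np.float64(9.0), np.float64(34.9), np.float64(1.0), np.float64(0.0229)]
[np.float64(9.8), np.float64(34.7), np.float64(1.0), np.float64(0.0229)]
[np.float64(10.6), np.float64(34.5), np.float64(1.0), np.float64(0.0229)]
[np.float64(11.4), np.float64(34.2), np.float64(1.0), np.float64(0.0229)]
[np.float64(12.1), np.float64(33.9), np.float64(1.0), np.float64(0.0229)]
[-0.48329038 -0.40579537 -3.88186597] 0.20667788464559508 29.999228417873383 [-0.03590009 -0.096332    0.06239404]
```

Request:
{"name": "move_arm", "arguments": {"increments": [{"xyz":[8.7,34.9,0],"roll":0.023,"grip":0},{"xyz":[9.5,34.7,0],"roll":0.023,"grip":0},{"xyz":[10.3,34.4,0],"roll":0.023,"grip":0},{"xyz":[11.1,34.1,0],"roll":0.023,"grip":0},{"xyz":[11.8,33.8,0],"roll":0.022,"grip":0}]}}

```text
time_s: 5.9
position: [0.615, -0.1729, 0.1996]
tcp_rot: [[0.239, 0.971, -0.006], [0.971, -0.239, 0.003], [0.001, -0.006, -1.0]]
force: [-0.3, -0.1, -2.5]
opening: 0.207
grasp_force: 30.0
```

Request:
{"name": "move_arm", "arguments": {"increments": [{"xyz":[0,0,0],"roll":0,"grip":0},{"xyz":[0,0,0],"roll":0,"grip":0},{"xyz":[0,0,0],"roll":0,"grip":0}]}}

```text
time_s: 6.15
position: [0.6131, -0.1732, 0.1998]
tcp_rot: [[0.238, 0.971, -0.007], [0.971, -0.238, 0.003], [0.001, -0.007, -1.0]]
force: [-0.2, -0.2, -3.0]
opening: 0.207
grasp_force: 30.0
```

Run:
```python
from h import *
plan((.6164,-.1748,.20),76.2)
st,rgb,d,P=snap("wrist");cv2.imwrite("pics/w3.png",rgb[:,:,::-1])
R=bot.read_state()
r=bot.trace("lid","wrist")
if r:
    m=r[0]["mask"];Q=P[m];print(r[0]["conf"],m.sum(),np.percentile(Q[:,2],[2,10,25,50,75,90,98]).round(4))
    X=(Q-st["position"])@np.array(st["tcp_rot"]);print("tool frame",np.percentile(X,[1,50,99],axis=0).round(4))
    print(rect(P,m,.18,.215))
m=np.hypot(P[...,0]-.617,P[...,1]+.173)<.13
for z in[(.14,.16),(.185,.215)]:print(z,rect(P,m,*z))
st,rgb,d,P=snap("scene");rgb=cv2.resize(rgb[100:250,150:350],None,fx=3,fy=3);cv2.imwrite("pics/s3.png",rgb[:,:,::-1])
r=bot.trace("lid","scene")
if r:Q=P[r[0]["mask"]];print("scene",r[0]["conf"],len(Q),np.percentile(Q[:,2],[10,50,90]))
```

```text
t 6.15 pos [ 0.6131 -0.1732  0.1998] yaw 76.26 n 1
[np.float64(-0.8), np.float64(3.6), np.float64(-0.2), np.float64(0.001)]
0.63 26976 [0.1911 0.1917 0.1922 0.1927 0.1933 0.2176 0.2208]
tool frame [[-0.022  -0.0558 -0.0214]
 [ 0.05    0.0002  0.0072]
 [ 0.0887  0.0562  0.0088]]
[  623.4  -131.5   166.3   116.5    93.2   192.6 24014. ]
(0.14, 0.16) None
(0.185, 0.215) [  623.2  -132.3   166.3   116.6    95.    192.6 24402. ]
scene 0.71 766 [0.1908728  0.19399525 0.20240669]
```

View pics/w3.png

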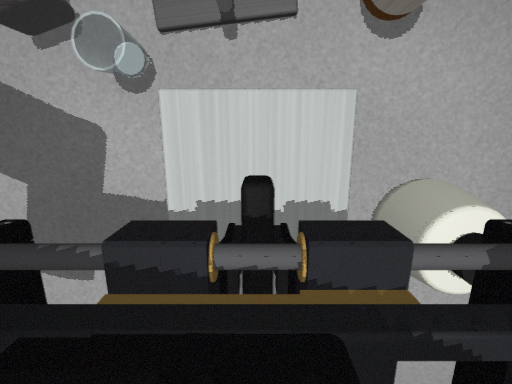

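The lid is held level and square, its far plate edge at row 90 and centred laterally at column 258. Plate top is at z=0.1927, so the lip is at about 0.177. I correct about +3.5 mm in tool y.

Request:
{"name": "move_arm", "arguments": {"increments": [{"xyz":[0,3.5,0],"roll":0,"grip":0},{"xyz":[0,0,5],"roll":0,"grip":0},{"xyz":[0,0,5],"roll":0,"grip":0},{"xyz":[0,0,0],"roll":0,"grip":0},{"xyz":[0,0,0],"roll":0,"grip":0}]}}

```text
time_s: 6.77
position: [0.6182, -0.1749, 0.192]
tcp_rot: [[0.238, 0.971, -0.001], [0.971, -0.238, 0.001], [0.0, -0.002, -1.0]]
force: [0.8, -0.2, -2.6]
opening: 0.205
grasp_force: 30.0
```

Run:
```python
from h import *
plan((.6166,-.1739,.165),76.2)
st,rgb,d,P=snap("wrist")
r=bot.trace("lid","wrist")
m=r[0]["mask"];print(st["position"],rect(P,m,.16,.205))
print(np.round(st["tcp_rot"],4).tolist())
```

```text
t 6.77 pos [ 0.6182 -0.1749  0.192 ] yaw 76.21 n 1
[np.float64(0.6), np.float64(-1.8), np.float64(27.0), np.float64(0.0002)]
[ 0.61822989 -0.17487597  0.19201279] [  628.8  -132.4   166.3   115.5    91.6   184.8 23782. ]
[[0.2383, 0.9712, -0.0015], [0.9712, -0.2383, 0.0007], [0.0003, -0.0016, -1.0]]
```

Request:
{"name": "move_arm", "arguments": {"increments": [{"xyz":[0,-1,0],"roll":0,"grip":0},{"xyz":[0,0,0],"roll":0,"grip":0},{"xyz":[0,0,0],"roll":0,"grip":0},{"xyz":[0,0,0],"roll":0,"grip":0},{"xyz":[0,0,0],"roll":0,"grip":0}]}}

```text
time_s: 7.28
position: [0.6179, -0.1749, 0.1928]
tcp_rot: [[0.238, 0.971, 0.0], [0.971, -0.238, -0.0], [-0.0, 0.0, -1.0]]
force: [-0.2, -0.7, -2.4]
opening: 0.204
grasp_force: 30.0
```

Run:
```python
from h import *
for _ in range(3):
    st,rgb,d,P=snap("wrist")
    R=np.array(st["tcp_rot"]);print(st["position"].round(4),R[:,2].round(4))
plan((.6166,-.1739,.165),76.2)
```

```text
[ 0.6179 -0.1749  0.1928] [ 2.e-04 -1.e-04 -1.e+00]
[ 0.6179 -0.1748  0.1928] [ 2.e-04 -1.e-04 -1.e+00]
[ 0.6179 -0.1748  0.1927] [ 1.e-04 -1.e-04 -1.e+00]
t 7.43 pos [ 0.6179 -0.1748  0.1928] yaw 76.22 n 1
[np.float64(0.6), np.float64(-1.5), np.float64(27.8), np.float64(0.0004)]
```

Request:
{"name": "move_arm", "arguments": {"increments": [{"xyz":[0.6,-1.4,4],"roll":0,"grip":0},{"xyz":[0,0,6],"roll":0,"grip":0},{"xyz":[0,0,5],"roll":0,"grip":0},{"xyz":[0,0,4],"roll":0,"grip":0},{"xyz":[0,0,3],"roll":0,"grip":0}]}}

```text
time_s: 7.85
position: [0.6162, -0.1737, 0.1696]
tcp_rot: [[0.238, 0.971, -0.001], [0.971, -0.238, 0.001], [0.0, -0.002, -1.0]]
force: [-0.4, -0.4, -3.1]
opening: 0.202
grasp_force: 30.0
```

Request:
{"name": "move_arm", "arguments": {"increments": [{"xyz":[0,0,3],"roll":0,"grip":0},{"xyz":[0,0,3],"roll":0,"grip":0},{"xyz":[0,0,1],"roll":0,"grip":0},{"xyz":[0,0,0],"roll":0,"grip":0},{"xyz":[0,0,0],"roll":0,"grip":0}]}}

```text
time_s: 8.27
position: [0.6168, -0.174, 0.1639]
tcp_rot: [[0.238, 0.971, 0.001], [0.971, -0.238, -0.0], [-0.0, 0.001, -1.0]]
force: [0.3, -0.7, -0.8]
opening: 0.203
grasp_force: 30.0
```

Run:
```python
from h import *
st,rgb,d,P=snap("wrist");r=bot.trace("lid","wrist");print(st["position"],st["force"],st["moment"],rect(P,r[0]["mask"],.14,.18))
m=r[0]["mask"]&(abs(P[...,2]-.16)<.013);Q=P[m];A=np.c_[Q[:,:2]-Q[:,:2].mean(0),np.ones(len(Q))];print(np.linalg.lstsq(A,Q[:,2],rcond=None)[0])
```

```text
[ 0.61680313 -0.17400148  0.16394502] [ 0.26760914 -0.70549172 -0.7861645 ] [ 0.01684989 -0.00567922 -0.00872453] [  627.1  -132.    166.    116.5    93.1   156.7 24119. ]
[-0.00101882 -0.00052641  0.15676368]
```

The lid is level at plate top 156.7 mm and the load has come off, so it is seated. I release and rise.

Request:
{"name": "move_arm", "arguments": {"increments": [{"xyz":[0,0,0],"roll":0,"grip":60},{"xyz":[0,0,0],"roll":0,"grip":60},{"xyz":[0,0,0],"roll":0,"grip":60},{"xyz":[0,0,0],"roll":0,"grip":60},{"xyz":[0,0,-20],"roll":0,"grip":60}]}}

```text
time_s: 8.78
position: [0.6141, -0.1728, 0.1802]
tcp_rot: [[0.238, 0.971, -0.007], [0.971, -0.238, 0.004], [0.002, -0.008, -1.0]]
force: [-0.5, 0.3, 0.2]
opening: 0.502
grasp_force: 0.0
```

Request:
{"name": "move_arm", "arguments": {"increments": [{"xyz":[0,0,-40],"roll":0,"grip":80},{"xyz":[0,0,-40],"roll":0,"grip":80},{"xyz":[0,0,-40],"roll":0,"grip":80},{"xyz":[0,0,-40],"roll":0,"grip":80},{"xyz":[0,0,-10],"roll":0,"grip":80}]}}

```text
time_s: 9.2
position: [0.6196, -0.1751, 0.3622]
tcp_rot: [[0.238, 0.971, 0.013], [0.971, -0.238, -0.006], [-0.003, 0.014, -1.0]]
force: [0.7, -0.9, 0.4]
opening: 0.787
grasp_force: 0.0
```

Run:
```python
from h import *
st,rgb,d,P=snap("wrist");r=bot.trace("lid","wrist");print(st["position"],r and rect(P,r[0]["mask"],.14,.175))
plan((.52,.02,.36),85)
```

```text
[ 0.61955872 -0.17512343  0.36222314] [  616.9  -174.1    76.1   178.3   116.1   156.6 10433. ]
t 9.3 pos [ 0.6182 -0.1746  0.3577] yaw 76.22 n 6
[np.float64(27.6), np.float64(-23.6), np.float64(-0.4), np.float64(-0.0255)]
[np.float64(28.2), np.float64(-22.9), np.float64(-0.4), np.float64(-0.0255)]
[np.float64(28.8), np.float64(-22.2), np.float64(-0.4), np.float64(-0.0255)]
[np.float64(29.3), np.float64(-21.4), np.float64(-0.4), np.float64(-0.0255)]
[np.float64(29.9), np.float64(-20.7), np.float64(-0.4), np.float64(-0.0255)]
[np.float64(30.4), np.float64(-19.9), np.float64(-0.4), np.float64(-0.0255)]
```

Request:
{"name": "move_arm", "arguments": {"increments": [{"xyz":[27.6,-23.6,0],"roll":-0.0255,"grip":80},{"xyz":[28.2,-23,0],"roll":-0.0255,"grip":80},{"xyz":[28.8,-22,0],"roll":-0.0255,"grip":80},{"xyz":[29.3,-21.4,0],"roll":-0.0255,"grip":80},{"xyz":[30,-20.7,0],"roll":-0.0255,"grip":80}]}}

```text
time_s: 9.72
position: [0.5325, -0.0101, 0.3508]
tcp_rot: [[0.112, 0.994, -0.005], [0.994, -0.112, 0.001], [0.001, -0.005, -1.0]]
force: [0.5, 0.9, 0.2]
opening: 0.8
grasp_force: 0.0
```

Request:
{"name": "move_arm", "arguments": {"increments": [{"xyz":[30,-20,0],"roll":-0.0255,"grip":80},{"xyz":[0,0,0],"roll":0,"grip":80},{"xyz":[0,0,0],"roll":0,"grip":80},{"xyz":[0,0,0],"roll":0,"grip":80},{"xyz":[0,0,0],"roll":0,"grip":80}]}}

```text
time_s: 10.13
position: [0.5187, 0.0196, 0.3526]
tcp_rot: [[0.089, 0.996, -0.002], [0.996, -0.089, -0.0], [-0.0, -0.002, -1.0]]
force: [-0.2, 0.1, 0.3]
opening: 0.8
grasp_force: 0.0
```

Run:
```python
from h import *
st,rgb,d,P=snap("wrist");cv2.imwrite("pics/w4.png",rgb[:,:,::-1]);np.savez("w4",P=P,rgb=rgb)
print(st["time_s"],st["position"].round(4),np.round(st["tcp_rot"],3).tolist())
c=np.hypot(P[...,0]-.425,P[...,1]-.118)<.1
print("crown",rect(P,c,.138,.153),"all",rect(P,c,.02,.153))
b=(P[...,0]>.55)&(P[...,0]<.75)&(P[...,1]>-.02)
print("bar",rect(P,b,.125,.147),"hung crown",rect(P,b,.153,.17))
```

```text
10.1333 [0.5187 0.0196 0.3526] [[0.089, 0.996, -0.002], [0.996, -0.089, -0.0], [-0.0, -0.002, -1.0]]
crown [ 422.5  121.    94.5   51.    32.4  145.6 1036. ] all [ 422.7  120.8   94.3  131.6   63.7  121.7 3219. ]
bar [ 636.4  123.6   82.6  202.8   16.1  139.6 2204. ] hung crown None
```

View pics/w4.png

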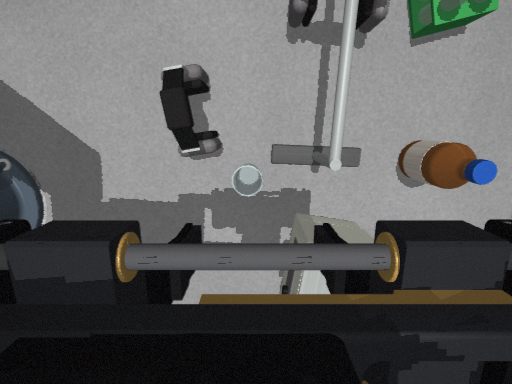

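The standing muffs' crown is at (180,108), the free bar runs from (335,165) up to (350,0), and the beaker is at (247,180). Muffs: crown (422.5, 121.0), yaw 94.5°, top at 145.6 mm. Bar: yaw 82.6°, near end about (623, 23), top about 140 mm.

Run:
```python
from h import *
P=np.load("w4.npz")["P"];b=(P[...,0]>.55)&(P[...,0]<.75)&(P[...,1]>.03)&(P[...,1]<.22)&(P[...,2]>.128)&(P[...,2]<.147)
l=cv2.fitLine((P[b][:,:2]*1000).astype(np.float32),cv2.DIST_HUBER,0,.01,.01).ravel();print("bar line",l, np.percentile(P[b][:,2],98))
P=np.load("top0.npz")["P"];a=np.hypot(P[...,0]-.655,P[...,1]-.258)<.07
print("hung crown top",rect(P,a,.155,.17))
plan((.4225,.121,.20),94.5)
```

```text
bar line [1.3095821e-01 9.9138790e-01 6.3572717e+02 1.3150526e+02] 0.14194761792638047
hung crown top [652.7 256.4 170.3  51.9  31.5 162.5 146. ]
t 10.18 pos [0.5189 0.0194 0.3528] yaw 84.9 n 6
[np.float64(15.4), np.float64(-17.5), np.float64(25.5), np.float64(-0.0279)]
[np.float64(15.9), np.float64(-17.1), np.float64(25.5), np.float64(-0.0279)]
[np.float64(16.4), np.float64(-16.6), np.float64(25.5), np.float64(-0.0279)]
[np.float64(16.9), np.float64(-16.2), np.float64(25.5), np.float64(-0.0279)]
[np.float64(17.3), np.float64(-15.7), np.float64(25.5), np.float64(-0.0279)]
[np.float64(17.7), np.float64(-15.2), np.float64(25.5), np.float64(-0.0279)]
```

Request:
{"name": "move_arm", "arguments": {"increments": [{"xyz":[15.4,-17.5,22],"roll":-0.028,"grip":80},{"xyz":[16,-17,25],"roll":-0.028,"grip":80},{"xyz":[16.4,-16.6,25],"roll":-0.028,"grip":80},{"xyz":[17,-16,25],"roll":-0.028,"grip":80},{"xyz":[17.3,-15.7,25],"roll":-0.028,"grip":80}]}}

```text
time_s: 10.6
position: [0.4383, 0.1048, 0.2305]
tcp_rot: [[-0.051, 0.999, 0.001], [0.999, 0.051, -0.0], [-0.0, 0.001, -1.0]]
force: [-0.5, 0.4, 0.1]
opening: 0.803
grasp_force: 0.0
```

Request:
{"name": "move_arm", "arguments": {"increments": [{"xyz":[17.7,-15.2,25],"roll":-0.028,"grip":80},{"xyz":[0,0,0],"roll":0,"grip":80},{"xyz":[0,0,0],"roll":0,"grip":80},{"xyz":[0,0,0],"roll":0,"grip":80},{"xyz":[0,0,0],"roll":0,"grip":80}]}}

```text
time_s: 11.02
position: [0.4247, 0.1212, 0.2077]
tcp_rot: [[-0.079, 0.997, 0.004], [0.997, 0.079, -0.0], [-0.0, 0.004, -1.0]]
force: [0.4, -0.5, -0.9]
opening: 0.8
grasp_force: 0.0
```

Run:
```python
from h import *
plan((.4225,.121,.127),94.5)
st,rgb,d,P=snap("wrist");c=np.hypot(P[...,0]-.425,P[...,1]-.12)<.1
print("crown",rect(P,c,.138,.153),"all",rect(P,c,.02,.153))
```

```text
t 11.02 pos [0.4247 0.1212 0.2077] yaw 94.52 n 3
[np.float64(-0.0), np.float64(-0.7), np.float64(26.9), np.float64(0.0001)]
[np.float64(-0.0), np.float64(-0.7), np.float64(26.9), np.float64(0.0001)]
[np.float64(-0.0), np.float64(-0.7), np.float64(26.9), np.float64(0.0001)]
crown [ 422.3  121.2   94.5   49.6   31.9  145.3 2098. ] all [ 422.   122.7   94.3  127.6   63.6  130.  5082. ]
```

Consistent. Descend to about 0.127, settle and close.

Request:
{"name": "move_arm", "arguments": {"increments": [{"xyz":[0,-1.5,35],"roll":0,"grip":80},{"xyz":[0,0,25],"roll":0,"grip":80},{"xyz":[0,0,15],"roll":0,"grip":80},{"xyz":[0,0,5.5],"roll":0,"grip":80},{"xyz":[0,0,0],"roll":0,"grip":70}]}}

```text
time_s: 11.48
position: [0.4212, 0.1214, 0.1257]
tcp_rot: [[-0.079, 0.997, -0.001], [0.997, 0.079, -0.0], [-0.0, -0.001, -1.0]]
force: [0.1, -0.2, 0.5]
opening: 0.776
grasp_force: 0.0
```

Request:
{"name": "move_arm", "arguments": {"increments": [{"xyz":[0,0,0],"roll":0,"grip":60},{"xyz":[0,0,0],"roll":0,"grip":0},{"xyz":[0,0,0],"roll":0,"grip":0},{"xyz":[0,0,0],"roll":0,"grip":0},{"xyz":[0,0,0],"roll":0,"grip":0}]}}

```text
time_s: 11.9
position: [0.4211, 0.122, 0.1269]
tcp_rot: [[-0.08, 0.997, 0.002], [0.997, 0.08, 0.0], [-0.0, 0.002, -1.0]]
force: [0.8, -0.3, -0.4]
opening: 0.432
grasp_force: 0.0
```

Request:
{"name": "move_arm", "arguments": {"increments": [{"xyz":[0,0,0],"roll":0,"grip":0},{"xyz":[0,0,0],"roll":0,"grip":0}]}}

```text
time_s: 12.07
position: [0.4211, 0.122, 0.1266]
tcp_rot: [[-0.081, 0.997, 0.001], [0.997, 0.081, 0.0], [-0.0, 0.001, -1.0]]
force: [0.5, 0.5, 3.1]
opening: 0.362
grasp_force: 30.0
```

Request:
{"name": "move_arm", "arguments": {"increments": [{"xyz":[0,0,-20],"roll":0,"grip":0},{"xyz":[0,0,-40],"roll":0,"grip":0},{"xyz":[0,0,-40],"roll":0,"grip":0},{"xyz":[0,0,-40],"roll":0,"grip":0},{"xyz":[0,0,-40],"roll":0,"grip":0}]}}

```text
time_s: 12.48
position: [0.4194, 0.122, 0.3076]
tcp_rot: [[-0.081, 0.997, -0.002], [0.997, 0.081, -0.0], [0.0, -0.002, -1.0]]
force: [1.8, 1.1, -1.7]
opening: 0.367
grasp_force: 30.0
```

Request:
{"name": "move_arm", "arguments": {"increments": [{"xyz":[0,0,-20],"roll":0,"grip":0},{"xyz":[0,0,0],"roll":0,"grip":0},{"xyz":[0,0,0],"roll":0,"grip":0},{"xyz":[0,0,0],"roll":0,"grip":0}]}}

```text
time_s: 12.82
position: [0.4191, 0.1219, 0.3246]
tcp_rot: [[-0.08, 0.997, -0.004], [0.997, 0.08, -0.0], [0.0, -0.004, -1.0]]
force: [0.3, 0.0, -2.1]
opening: 0.365
grasp_force: 30.0
```

Run:
```python
from h import *
st=bot.read_state();print(st["opening"],st["grasp_force"],st["force"])
plan((.6325,.1073,.33),172.5,st)
```

```text
0.3653971881670851 29.976834654808044 [ 0.27999004  0.03379639 -2.10611526]
t 12.82 pos [0.4191 0.1219 0.3246] yaw 94.62 n 12
[np.float64(-2.6), np.float64(17.6), np.float64(-0.5), np.float64(-0.1133)]
[np.float64(-4.6), np.float64(17.2), np.float64(-0.5), np.float64(-0.1133)]
[np.float64(-6.5), np.float64(16.6), np.float64(-0.5), np.float64(-0.1133)]
[np.float64(-8.4), np.float64(15.7), np.float64(-0.5), np.float64(-0.1133)]
[np.float64(-10.1), np.float64(14.7), np.float64(-0.5), np.float64(-0.1133)]
[np.float64(-11.7), np.float64(13.5), np.float64(-0.5), np.float64(-0.1133)]
[np.float64(-13.1), np.float64(12.1), np.float64(-0.5), np.float64(-0.1133)]
[np.float64(-14.4), np.float64(10.5), np.float64(-0.5), np.float64(-0.1133)]
[np.float64(-15.5), np.float64(8.8), np.float64(-0.5), np.float64(-0.1133)]
[np.float64(-16.4), np.float64(7.0), np.float64(-0.5), np.float64(-0.1133)]
[np.float64(-17.1), np.float64(5.1), np.float64(-0.5), np.float64(-0.1133)]
[np.float64(-17.6), np.float64(3.1), np.float64(-0.5), np.float64(-0.1133)]
```

Request:
{"name": "move_arm", "arguments": {"increments": [{"xyz":[-2.6,17.6,0],"roll":-0.113,"grip":0},{"xyz":[-4.6,17.2,0],"roll":-0.113,"grip":0},{"xyz":[-6.5,16.6,0],"roll":-0.113,"grip":0},{"xyz":[-8.4,15.7,0],"roll":-0.113,"grip":0},{"xyz":[-10,14.7,0],"roll":-0.113,"grip":0}]}}

```text
time_s: 13.23
position: [0.5086, 0.1158, 0.3231]
tcp_rot: [[-0.606, 0.795, -0.007], [0.796, 0.606, -0.0], [0.004, -0.005, -1.0]]
force: [0.7, -0.9, -1.2]
opening: 0.366
grasp_force: 30.0
```

Request:
{"name": "move_arm", "arguments": {"increments": [{"xyz":[-11.7,13.5,0],"roll":-0.113,"grip":0},{"xyz":[-13,12,0],"roll":-0.113,"grip":0},{"xyz":[-14.4,10.5,0],"roll":-0.113,"grip":0},{"xyz":[-15.5,8.8,0],"roll":-0.113,"grip":0},{"xyz":[-16.4,7,0],"roll":-0.113,"grip":0}]}}

```text
time_s: 13.65
position: [0.5975, 0.1097, 0.3224]
tcp_rot: [[-0.938, 0.347, -0.007], [0.347, 0.938, 0.0], [0.007, -0.002, -1.0]]
force: [0.7, 0.5, -1.3]
opening: 0.364
grasp_force: 30.0
```

Request:
{"name": "move_arm", "arguments": {"increments": [{"xyz":[-17,5,0],"roll":-0.113,"grip":0},{"xyz":[-17.6,3,0],"roll":-0.113,"grip":0},{"xyz":[0,0,0],"roll":0,"grip":0},{"xyz":[0,0,0],"roll":0,"grip":0},{"xyz":[0,0,0],"roll":0,"grip":0}]}}

```text
time_s: 14.07
position: [0.6321, 0.1071, 0.3235]
tcp_rot: [[-0.991, 0.135, -0.006], [0.135, 0.991, 0.0], [0.006, -0.001, -1.0]]
force: [0.6, 0.2, -2.2]
opening: 0.368
grasp_force: 30.0
```

Run:
```python
from h import *
st,rgb,d,P=snap("wrist");cv2.imwrite("pics/w5.png",rgb[:,:,::-1])
s2,r2,d2,P2=snap("scene");im=cv2.resize(r2[120:320,180:380],None,fx=3,fy=3,interpolation=cv2.INTER_CUBIC);cv2.imwrite("pics/s5.png",im[:,:,::-1])
plan((.6325,.1073,.33),172.5)
b=(P2[...,0]>.5)&(P2[...,0]<.75)&(P2[...,1]>0)&(P2[...,1]<.2)&(P2[...,2]>.18)&(P2[...,2]<.36)
Q=P2[b];print(np.percentile(Q[:,2],[1,5,50]))
```

```text
t 14.17 pos [0.6323 0.1073 0.325 ] yaw 172.27 n 1
[np.float64(-0.2), np.float64(0.0), np.float64(-5.0), np.float64(-0.004)]
[0.20552559 0.21180596 0.26563331]
```

View pics/s5.png

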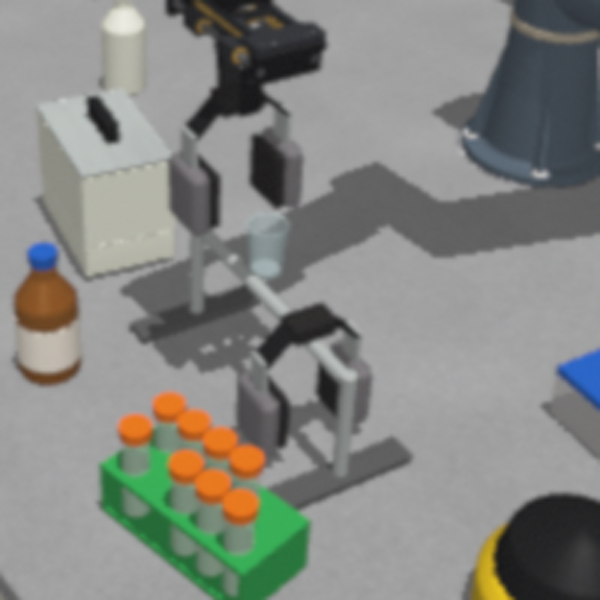

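The muffs are held astride the free half of the bar, crown at (240,100) and cups either side of the bar in the crop, and the lid is on. Descend.

Request:
{"name": "move_arm", "arguments": {"increments": [{"xyz":[0,0,20],"roll":-0.004,"grip":0},{"xyz":[0,0,25],"roll":0,"grip":0},{"xyz":[0,0,25],"roll":0,"grip":0},{"xyz":[0,0,25],"roll":0,"grip":0},{"xyz":[0,0,25],"roll":0,"grip":0}]}}

```text
time_s: 14.58
position: [0.6328, 0.1073, 0.2056]
tcp_rot: [[-0.991, 0.13, 0.0], [0.13, 0.991, 0.0], [-0.0, 0.0, -1.0]]
force: [0.3, 0.4, -2.3]
opening: 0.362
grasp_force: 30.0
```

Request:
{"name": "move_arm", "arguments": {"increments": [{"xyz":[0,0,20],"roll":0,"grip":0},{"xyz":[0,0,15],"roll":0,"grip":0},{"xyz":[0,0,8],"roll":0,"grip":0},{"xyz":[0,0,4],"roll":0,"grip":0},{"xyz":[0,0,0],"roll":0,"grip":0}]}}

```text
time_s: 15.0
position: [0.6332, 0.1072, 0.1588]
tcp_rot: [[-0.992, 0.13, -0.001], [0.13, 0.992, -0.0], [0.001, -0.0, -1.0]]
force: [-0.2, -0.1, -2.3]
opening: 0.363
grasp_force: 30.0
```

Request:
{"name": "move_arm", "arguments": {"increments": [{"xyz":[0,0,4],"roll":0,"grip":0},{"xyz":[0,0,3],"roll":0,"grip":0},{"xyz":[0,0,2],"roll":0,"grip":0},{"xyz":[0,0,0],"roll":0,"grip":0},{"xyz":[0,0,0],"roll":0,"grip":0}]}}

```text
time_s: 15.42
position: [0.6339, 0.1071, 0.1505]
tcp_rot: [[-0.992, 0.13, 0.0], [0.13, 0.992, 0.0], [-0.0, 0.0, -1.0]]
force: [0.5, 0.5, -1.3]
opening: 0.364
grasp_force: 30.0
```

Request:
{"name": "move_arm", "arguments": {"increments": [{"xyz":[0,0,2],"roll":0,"grip":0},{"xyz":[0,0,2],"roll":0,"grip":0},{"xyz":[0,0,0],"roll":0,"grip":0},{"xyz":[0,0,0],"roll":0,"grip":0}]}}

```text
time_s: 15.75
position: [0.6336, 0.1071, 0.146]
tcp_rot: [[-0.992, 0.13, -0.0], [0.13, 0.992, 0.0], [0.0, -0.0, -1.0]]
force: [0.8, 0.2, -2.4]
opening: 0.367
grasp_force: 30.0
```

Request:
{"name": "move_arm", "arguments": {"increments": [{"xyz":[0,0,1.5],"roll":0,"grip":0},{"xyz":[0,0,1],"roll":0,"grip":0},{"xyz":[0,0,0],"roll":0,"grip":0},{"xyz":[0,0,0],"roll":0,"grip":0}]}}

```text
time_s: 16.08
position: [0.6337, 0.1071, 0.1437]
tcp_rot: [[-0.992, 0.13, -0.0], [0.13, 0.992, 0.0], [0.0, 0.0, -1.0]]
force: [0.1, -1.0, -1.6]
opening: 0.367
grasp_force: 30.0
```

Request:
{"name": "move_arm", "arguments": {"increments": [{"xyz":[0,0,1],"roll":0,"grip":0},{"xyz":[0,0,0],"roll":0,"grip":0},{"xyz":[0,0,0],"roll":0,"grip":0}]}}

```text
time_s: 16.33
position: [0.6337, 0.1071, 0.1435]
tcp_rot: [[-0.992, 0.13, 0.0], [0.13, 0.992, -0.0], [-0.0, -0.0, -1.0]]
force: [-1.5, -0.9, 4.0]
opening: 0.364
grasp_force: 30.0
```

Run:
```python
from h import *
st,rgb,d,P=snap("scene");a=(P[...,0]>.58)&(P[...,0]<.68)&(P[...,1]>.05)&(P[...,1]<.16)
print(st["position"],st["force"])
r=[x for x in bot.trace("muffs","scene")]
for x in r[:3]:
    Q=P[x["mask"]];print(round(x["conf"],2),len(Q),np.median(Q,0).round(3),np.percentile(Q[:,2],[2,5,95,99]).round(3))
```

```text
[0.63374391 0.10711941 0.14345136] [-1.48153377 -0.92436728  4.02106349]
0.74 624 [0.678 0.114 0.087] [0.031 0.035 0.162 0.165]
0.72 1009 [0.682 0.264 0.088] [0.025 0.031 0.162 0.164]
```

Contact shows at +4 N with the height as expected. I open modestly and withdraw straight up.

Request:
{"name": "move_arm", "arguments": {"increments": [{"xyz":[0,0,0],"roll":0,"grip":55},{"xyz":[0,0,0],"roll":0,"grip":55},{"xyz":[0,0,0],"roll":0,"grip":55},{"xyz":[0,0,0],"roll":0,"grip":55},{"xyz":[0,0,-10],"roll":0,"grip":55}]}}

```text
time_s: 16.85
position: [0.6322, 0.107, 0.1507]
tcp_rot: [[-0.991, 0.13, -0.005], [0.13, 0.992, 0.0], [0.005, -0.001, -1.0]]
force: [-0.9, -0.6, -0.8]
opening: 0.54
grasp_force: 0.0
```

Request:
{"name": "move_arm", "arguments": {"increments": [{"xyz":[0,0,-20],"roll":0,"grip":55},{"xyz":[0,0,-35],"roll":0,"grip":55},{"xyz":[0,0,-40],"roll":0,"grip":55},{"xyz":[0,0,-40],"roll":0,"grip":55},{"xyz":[0,0,0],"roll":0,"grip":55}]}}

```text
time_s: 17.27
position: [0.6389, 0.1072, 0.2982]
tcp_rot: [[-0.991, 0.13, 0.019], [0.13, 0.992, -0.0], [-0.019, 0.002, -1.0]]
force: [1.8, 0.4, 1.2]
opening: 0.55
grasp_force: 0.0
```

Request:
{"name": "move_arm", "arguments": {"increments": [{"xyz":[0,0,0],"roll":0,"grip":55},{"xyz":[0,0,0],"roll":0,"grip":55},{"xyz":[0,0,0],"roll":0,"grip":55},{"xyz":[0,0,0],"roll":0,"grip":55},{"xyz":[0,0,0],"roll":0,"grip":55}]}}

```text
time_s: 17.68
position: [0.633, 0.107, 0.286]
tcp_rot: [[-0.992, 0.13, -0.003], [0.13, 0.992, 0.0], [0.003, -0.0, -1.0]]
force: [-0.3, -0.3, -0.6]
opening: 0.551
grasp_force: 0.0
```

Run:
```python
from h import *
st,rgb,d,P=snap("scene");im=cv2.resize(rgb[120:320,180:380],None,fx=3,fy=3,interpolation=cv2.INTER_CUBIC);cv2.imwrite("pics/s6.png",im[:,:,::-1])
for x in bot.trace("muffs","scene")[:3]:
    Q=P[x["mask"]];print(round(x["conf"],2),len(Q),np.median(Q,0).round(3),np.percentile(Q[:,2],[2,5,95,99]).round(3))
a=(P[...,0]>.58)&(P[...,0]<.7)
print("crown",rect(P,a&(P[...,1]>.05)&(P[...,1]<.17),.153,.172),rect(P,a&(P[...,1]>.2)&(P[...,1]<.33),.153,.172))
print(st["time_s"],st["position"],st["force"])
```

```text
0.57 796 [0.67  0.116 0.089] [0.028 0.033 0.163 0.166]
crown [634.5 108.9 170.2  56.6  34.7 161.4 122. ] [654.8 258.2 169.8  52.   34.5 161.6 152. ]
17.6833 [0.63297279 0.10703041 0.28598507] [-0.31957894 -0.30447784 -0.61772576]
```

View pics/s6.png

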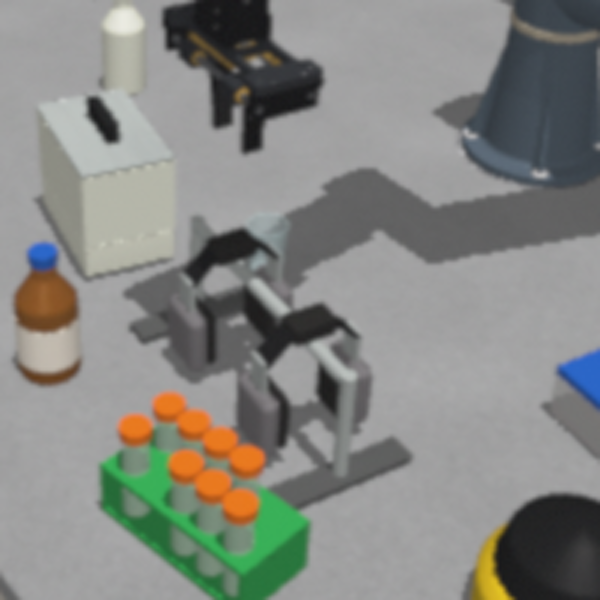

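Both pairs hang astride the bar, with crowns at (235,245) and (310,320). The new crown is at 161.4 mm, matching the other, the lid is on, and the arm is clear. Handing in.

```bash
python3 -c "
from rig import bot
print(bot.hand_in())"
```

```text
the job is handed in; nothing more can be done
None
```

The lid is seated in the bath and the ear defenders hang astride the rail beside the other pair, which is where it was; I handed the job in at about 18 s, and no verdict came back.

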